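# Set the test valve half open and sight its marker in the mirror

## Task

On the valve test stand, turn the red lever of the brass valve to half open (45 degrees, at the green tick), and let go of it. Then turn the sprung mirror by the yellow bar on its top until the small camera on the mirror's bench sees the orange marker of the valve reflected in it (the mirror's sight needle then points at the marker), and finish holding the mirror still at that angle, since it springs back when let go. Leave the loose gauges, wrench, bottle, pot and tray where they are.

Things in the scene. Friction and masses are not known exactly. Their poses are not given: they have to be found in the camera images.
- valve_stand: fixed valve test stand: steel foot 160 x 110 x 16 mm, brass valve, pipe along the stand's x (196 mm long, top at 63 mm), white dial 104 mm wide at height 77 mm with black ticks at closed and open and a green tick at half open. Origin under the stem's axis, at the table top; z up. Place and yaw differ each time.
- valve (a joint): opening of the valve in rad: 0 = closed (lever along the stand's -y), growing counter-clockwise seen from above, 0.785 = half open (lever at the green tick, midway between the stand's -y and +x), 1.571 = fully open (along +x). Starts between 0 and 0.35. Stiff (about 0.2 N m of friction): it stays where it is left.
- valve_grip (a point): grip point of the red lever, on its centre line, 85 mm from the stem's axis, height 96 mm; the point's x axis points outward along the lever. The red grip is 75 mm long (35 to 110 mm from the stem's axis), 16 mm wide, 22 mm high (height 85 to 107 mm), free below down to the foot, except over the pipe and dial.
- marker (a point): centre of the orange marker, an upright drum 40 mm in diameter and 40 mm high (height 80 to 120 mm), on the valve lever's tail 75 mm from the stem's axis, on the far side of the stem from the red grip; it turns with the lever.
- mirror_bench: fixed aluminium bench 265 x 70 x 16 mm with the mirror turret over its origin and, 110 to 226 mm away along its +x, a small blue camera (top at 124 mm) whose lens at height 100 mm looks along the bench's -x at the mirror. Origin under the mirror's pivot axis, at the table top; z up. Place and yaw differ each time.
- mirror: mirror 70 mm wide, 58 mm high (height 72 to 130 mm) on an upright pivot; origin on the pivot axis at table height, x = normal of the silvered face, y across the face, z up. At rest, on its stop, the normal stands 80 degrees clockwise (from above) of the bench's +x; it turns counter-clockwise up to 1.3 rad against a weak spring (0.025 to 0.09 N m) that returns it when let go.
- mirror_grip (a point): middle of the yellow bar on top of the mirror, on the pivot axis, height 148 mm. The bar is 64 mm long (along the mirror's y), 14 mm wide (along the mirror's x) and 26 mm high (height 135 to 161 mm), free all round and above.
- sight_needle: black needle 130 mm long with a red tip, at height 51 mm below the mirror, geared two to one to it (turns twice the mirror's angle, the same way): its x axis always points along the camera's line of sight after reflection in the mirror. Origin on the pivot axis at table height. Nothing touches the blade. At rest 160 degrees clockwise of the bench's +x.
- ring_gauge: bystander: loose steel ring 60 mm in diameter, 22 mm high, origin under its centre
- plug_gauge: bystander: loose plug gauge lying along its x axis, 115 mm long, 22 mm thick, black handle and steel ends, origin under its middle
- cleaner_bottle: bystander: loose white bottle 50 mm in diameter, 130 mm high, origin under its centre
- wrench: bystander: loose steel wrench 160 mm long lying flat, along its x axis
- pen_pot: bystander: loose grey pot 76 mm in diameter, 90 mm high, origin under its centre
- parts_tray: bystander: loose blue tray 130 x 100 x 35 mm, origin under its centre

How it is judged:
On the way, in this order (a step that is already met when the one before it is completed fails the run):
1. the valve is set half open and let go (value of joint valve between 0.685 and 0.885 rad and contact force between the fingers and valve_stand below 0.1 N), for 0.3 s.
2. the fingers hold the mirror so that the line of sight meets the marker (y of marker in the frame of sight_needle between -0.02 and 0.02 m and x of marker in the frame of sight_needle above 0.05 m and contact force between the fingers and mirror above 0.2 N), for 0.3 s.
At the end, for the whole second after the job is handed in: The valve stands half open (0.785 rad within 0.1) with the fingers off it; the fingers hold the mirror (over 0.2 N) still (under 0.1 rad/s) at an angle where the camera's reflected line of sight passes within 20 mm of the marker's axis, so it meets the drum (all of step 1 and all of step 2 and angular speed of mirror below 0.1 rad/s); the arm keeps its last pose, push and grip.
It fails at once if a loose bystander is moved by more than 20 mm (distance of any of ring_gauge, plug_gauge, cleaner_bottle, wrench, pen_pot, parts_tray from where it was at the start of the episode above 0.02 m).
It also fails if it takes over 51 s, if anything falls off the work surface, if the arm or the gripper's body presses on something with over 40 N, if the wrist force passes 120 N, or if a joint passes its speed limit or range.

## Robot

A 6-joint arm with a two-finger parallel gripper is mounted at the origin on the work surface. World frame = base frame: x ahead of the robot, y to its left, z up, the work surface at z = 0. Lengths are in m, angles in rad, forces in N, time in s.
With the tool pointing down it reaches from about 0.25 to 0.725 m from the base axis. Payload 4 kg.
Tool frame: the origin (TCP) lies midway between the tips of the shut fingers; the grasp point (between the pads) lies 19 mm behind it; z points along the fingers, y is the line along which they close (so a half turn about z gives the same grasp; the last joint's range is limited). The gripper opens to 85 mm and grips with 20 to 120 N. Pads are 22 mm wide; open, the fingers measure 114 mm over their backs; the gripper's body (76 mm by 85 mm) begins 54 mm behind the grasp point. The pads swing forward as they close: fully open they stand 13 mm farther back than shut.
Start: joints at [1.193, 0.241, 0.005, 1.335, 0, 1.571], TCP at [0.184, 0.465, 0.231] pointing down, gripper open.
Joint ranges: [-2.72, 2.72], [-1.05, 1.87], [-1.09, 1.28], [-1.99, 2.15], [-1.42, 1.44], [-3.14, 3.14]. Speed limits (rad/s): [2.79, 2.79, 3.14, 3.14, 3.14, 3.14].

## Interface

Orientations are given as a unit quaternion [x, y, z, w].
In Python, from workcell import get_obs, camera, job_done, silhouettes gives the robot as it stands. The module is installed in compiled form; this text tells all that it offers.
- The arm moves only by the tool drive_tool, never from a script. Its argument "increments" is a list of rows, each a list of 3 entries, a list of its own where there are three numbers: the shift along the world's x, y, z in mm, then the turn, a rotation vector about the world's x, y, z in degrees, then the opening, from 0 (shut) to 1 (fully open). A call has 1 to 8 rows; each row shifts and turns the commanded pose from where the row before left it; what a row does not reach is not made up. A row lasts 1/12 s, in which the tool goes at most 41.7 mm and 7.16 degrees, less where a joint would pass 70% of its speed; a pose out of reach is approached as far as the arm can. A call is refused whole if a number of a shift passes 41.7 or a number of a turn 7.16, either way. A call with a gripper value outside its range is refused whole. The fingers move at their own pace and stop on an object; the grip force is fixed at half the most. Time passes only in rows, so rows that do not move let the fingers close. It gives the time, the measured TCP pose, the force, the opening and the grip force at its end, in the units of the state.
- get_obs(): the state, without advancing time (a new reading comes with each control period).
- camera(name): name is "scene" or "side" or "wrist"; returns a dict with "image" (384x512x3 uint8, red, green, blue), "K" (3x3 intrinsics, pixels), "view" (4x4, takes a point from world to camera coordinates). Camera axes: x right, y down, z forward; pixel columns grow to the right and rows downward; lengths in m; the calibration is good to about 2 mm. A picture is of the moment at which its call begins. There is no depth.
- job_done(): hands the job in; it is judged then, once.
Trained networks look in a picture, given as the dict that the camera call returned (one of the last four; its "shot" number tells which), for a name from the list of things; names that differ only in an ending like _2 or _b are one class to them, and where a whole thing is asked for, a point or a joint stands for the part that bears it (a point fixed in the world has none). Each returns a list of dicts, best first, with "conf" (0 to 1); they miss things now and then, are a little off and sometimes report something else, mostly with a low value. They report only what shows in the picture. A call takes as long as a camera call.
- silhouettes(query, picture): "region" (384x512 bool, what is visible of it) and "bbox" ([left, top, right, bottom] in pixels, round what is visible of it).
The state is a dict: "clock": time; "joint_pos": joint angles; "joint_vel": joint speeds; "tau": joint torques, N m; "eef_pos": TCP position; "tool_rot": TCP orientation; "ft_force": force on the tool from outside, world axes, zero at the start; "ft_torque": the same for the moment, N m; "grip_width": finger opening in m; "grasp_force": force on a finger pad.
Only numpy, scipy, OpenCV 4.12 (cv2) and the standard library are available. Lean on these libraries where they do the work, as an engineer would, in place of code of your own. Each camera call takes 0.05 s, during which the arm holds its last target. There are 200 camera calls.

## Working session

There is one attempt and no reset: what is moved stays moved. The work goes in short steps, Python scripts to look and compute and a tool call to move; the robot and the scene stay as the last step left them, time stands still between calls to the robot, and variables do not carry over. Pictures are saved under pics/ and viewed, at most 10 in all, crops included, and the job is handed in when it is done.

Besides the shell and the picture viewer there is one more tool, called after "Emit:" as a command line: name --argument value ..., lists and objects as JSON in quotes. drive_tool: Moves the arm, as the interface text tells. Its arguments: {"type":"object","properties":{"increments":{"type":"array"}},"required":["increments"]}

```bash
mkdir -p pics; cat > h.py <<'E'
import numpy as np, cv2
from workcell import get_obs, camera, job_done, silhouettes
def ray(p,u,v,z):
    K,V=p["K"],np.array(p["view"]);R,t=V[:3,:3],V[:3,3]
    d=R.T@np.linalg.inv(K)@np.array([u,v,1.]);c=-R.T@t
    return c+d*(z-c[2])/d[2]
def proj(p,X):
    V=np.array(p["view"]);q=(np.array(X)@V[:3,:3].T+V[:3,3])@np.array(p["K"]).T
    return q[...,:2]/q[...,2:]
def save(p,n): cv2.imwrite("pics/"+n,p["image"][:,:,::-1])
E
python3 - <<'E'
from h import *
np.set_printoptions(precision=3,suppress=True)
o=get_obs();print(o)
for c in("scene","side"):
    p=camera(c);save(p,c+"1.png");V=p["view"];print(c,-V[:3,:3].T@V[:3,3])
    for n in("valve_stand","valve_grip","marker","mirror_bench","mirror","mirror_grip","sight_needle","ring_gauge","plug_gauge","cleaner_bottle","wrench","pen_pot","parts_tray"):
        for s in silhouettes(n,p)[:1]:
            vv,uu=np.nonzero(s["region"]);print(n,round(s["conf"],2),np.array(s["bbox"]),len(uu),uu.mean().round(1),vv.mean().round(1),ray(p,uu.mean(),vv.mean(),0.0))
E
```

```text
{'clock': 0.0, 'joint_pos': array([1.193, 0.241, 0.004, 1.335, 0.   , 1.571]), 'joint_vel': array([-0.001,  0.   , -0.001,  0.   , -0.001, -0.001]), 'tau': array([ -0.   , -37.232,  25.241,   0.017,   0.   ,  -0.   ]), 'eef_pos': array([0.184, 0.464, 0.23 ]), 'tool_rot': array([ 0.188,  0.982, -0.001, -0.   ]), 'ft_force': array([-0.314,  0.449,  0.81 ]), 'ft_torque': array([ 0.022, -0.024, -0.025]), 'grasp_force': 0.0, 'grip_width': 0.0852412358095569}
scene [ 0.873 -0.589  1.194]
valve_stand 0.71 [179.3 191.3 252.8 261.1] 2628 221.7 227.0 [ 0.506 -0.141  0.   ]
valve_grip 0.64 [183.8 197.4 254.7 232.3] 677 221.9 215.4 [ 0.486 -0.109  0.   ]
marker 0.56 [182.3 195.4 252.7 233.9] 660 221.7 215.8 [ 0.487 -0.111  0.   ]
mirror_bench 0.65 [247.5 125.8 373.  189.4] 3109 318.9 160.4 [0.643 0.209 0.   ]
mirror 0.56 [282.8 130.9 306.7 148.9] 424 295.6 138.4 [0.54  0.247 0.   ]
mirror_grip 0.59 [283.4 128.5 310.2 148.3] 451 295.7 138.9 [0.541 0.245 0.   ]
sight_needle 0.6 [250.3 151.3 296.4 159.4] 50 278.2 153.9 [0.522 0.165 0.   ]
ring_gauge 0.9 [299.4 231.2 326.3 249.7] 346 314.7 238.9 [ 0
[... 766 characters left out ...]
or 0.74 [216.5 148.8 226.  168.6] 182 220.6 159.0 [0.64  0.278 0.   ]
mirror_grip 0.47 [216.5 146.4 227.2 174. ] 194 220.7 159.7 [0.637 0.274 0.   ]
sight_needle 0.51 [211.7 174.5 219.7 195.9] 19 215.0 185.7 [0.527 0.16  0.   ]
ring_gauge 0.7 [213.7 150.  225.7 173.1] 219 220.4 161.1 [0.631 0.267 0.   ]
plug_gauge 0.55 [254.2 283.9 289.9 307.6] 252 268.6 294.0 [ 0.388 -0.341  0.   ]
cleaner_bottle 0.53 [195.9 123.4 208.9 150.7] 263 201.8 136.4 [0.662 0.463 0.   ]
wrench 0.57 [321.9 281.1 360.  309.3] 242 340.9 294.2 [ 0.567 -0.488  0.   ]
pen_pot 0.68 [333.8 229.5 359.8 256.2] 547 347.1 240.9 [ 0.741 -0.364  0.   ]
parts_tray 0.74 [138.7 155.6 173.2 181.3] 725 154.8 167.2 [0.388 0.414 0.   ]
```

View pics/scene1.png

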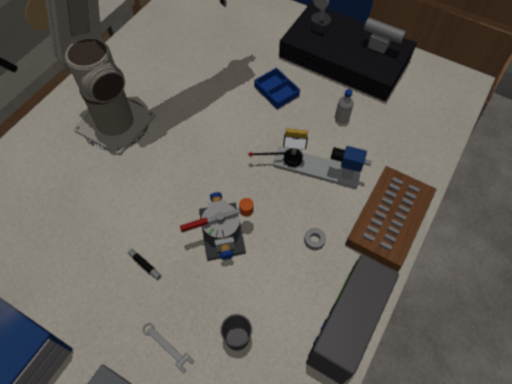

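View pics/side1.png

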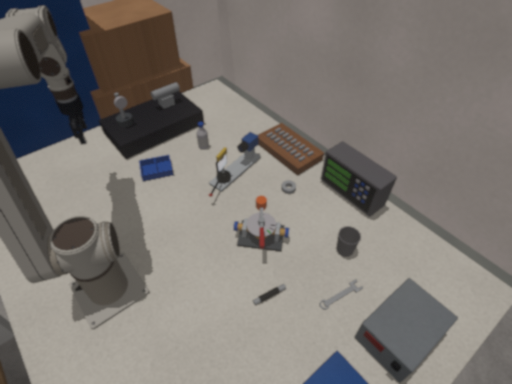

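```bash
cat >> h.py <<'E'
def mask(p,col,box):
    h=cv2.cvtColor(p["image"],cv2.COLOR_RGB2HSV).astype(int);H,S,V=h[...,0],h[...,1],h[...,2]
    m={"red":((H<5)|(H>173))&(S>150)&(V>60),"orange":(H>=5)&(H<15)&(S>170)&(V>120),"yellow":(H>18)&(H<35)&(S>120)&(V>80),"blue":(H>100)&(H<125)&(S>120)&(V>50)}[col].copy()
    k=np.zeros_like(m);l,t,r,b=box;k[t:b,l:r]=1
    v,u=np.nonzero(m&k);return u,v
def tri(obs):
    A=[];B=[]
    for p,(u,v) in obs:
        P=np.array(p["K"])@np.array(p["view"])[:3]
        for w,i in((u,0),(v,1)): r=w*P[2]-P[i];A.append(r[:3]);B.append(-r[3])
    return np.linalg.lstsq(np.array(A),np.array(B),rcond=None)[0]
E
python3 - <<'E'
from h import *
np.set_printoptions(precision=3,suppress=True)
ps=[camera("scene"),camera("side")]
Z=dict(red=.096,orange=.1,yellow=.148,tip=.051,cam=.1,pipe=.04)
B=dict(red=[(170,180,225,245),(245,205,280,265)],orange=[(230,190,260,220),(250,190,275,212)],yellow=[(275,120,315,145),(210,140,232,175)],tip=[(244,148,258,162),(204,186,216,200)],cam=[(338,140,372,172),(236,128,262,155)],pipeA=[(205,185,225,207),(228,210,245,240)],pipeB=[(216,240,238,262),(275,222,295,240)])
for n,b in B.items():
    c={"tip":"red","cam":"blue","pipeA":"blue","pipeB":"blue"}.get(n,n);o=[]
    for p,x in zip(ps,b):
        u,v=mask(p,c,x)
        if len(u): o.append((p,(u.mean(),v.mean())));print(n,len(u),u.mean().round(1),v.mean().round(1),ray(p,u.mean(),v.mean(),Z.get(n,.04)))
    if len(o)==2: print("   tri",tri(o))
def crop(p,l,t,r,b,s): return cv2.resize(p["image"][t:b,l:r,::-1],None,fx=s,fy=s,interpolation=cv2.INTER_CUBIC)
a=crop(ps[0],170,115,380,270,3.8);cv2.imwrite("pics/c1.png",a)
b=crop(ps[1],195,120,300,270,4);cv2.imwrite("pics/c2.png",b)
E
```

```text
red 135 193.7 223.9 [ 0.467 -0.208  0.096]
red 49 261.5 238.3 [ 0.464 -0.211  0.096]
   tri [ 0.466 -0.207  0.092]
orange 119 245.9 204.1 [ 0.556 -0.087  0.1  ]
orange 43 261.0 200.3 [ 0.567 -0.086  0.1  ]
   tri [ 0.56  -0.093  0.113]
yellow 87 296.1 131.3 [0.571 0.166 0.148]
yellow 42 221.1 153.6 [0.573 0.163 0.148]
   tri [0.572 0.164 0.15 ]
tip 7 250.3 154.0 [0.464 0.089 0.051]
cam 266 354.2 154.9 [0.742 0.211 0.1  ]
cam 66 249.5 137.9 [0.755 0.215 0.1  ]
   tri [0.743 0.201 0.115]
pipeA 29 215.3 194.4 [ 0.446 -0.078  0.04 ]
pipeA 5 235.2 225.0 [ 0.454 -0.078  0.04 ]
   tri [ 0.45  -0.083  0.049]
pipeB 79 226.0 254.0 [ 0.572 -0.218  0.04 ]
pipeB 3 287.0 230.0 [ 0.583 -0.212  0.04 ]
   tri [ 0.575 -0.221  0.055]
```

View pics/c1.png

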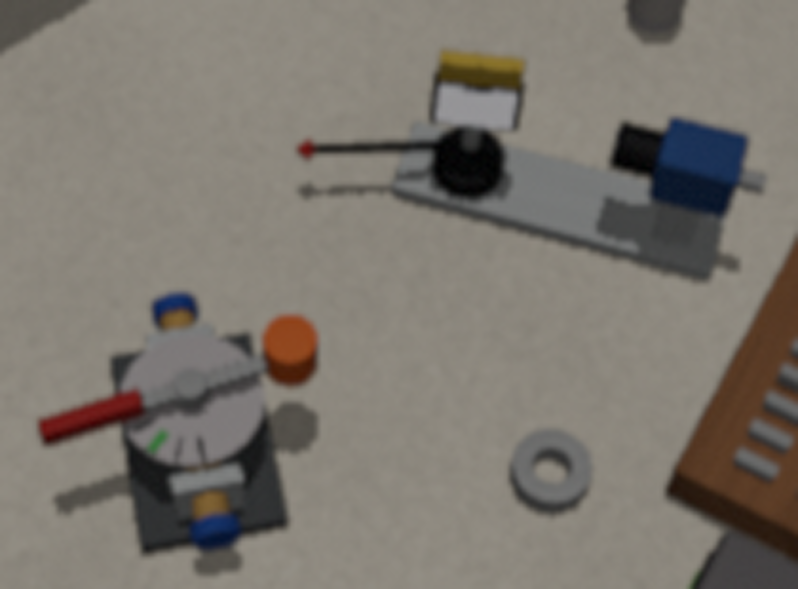

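View pics/c2.png

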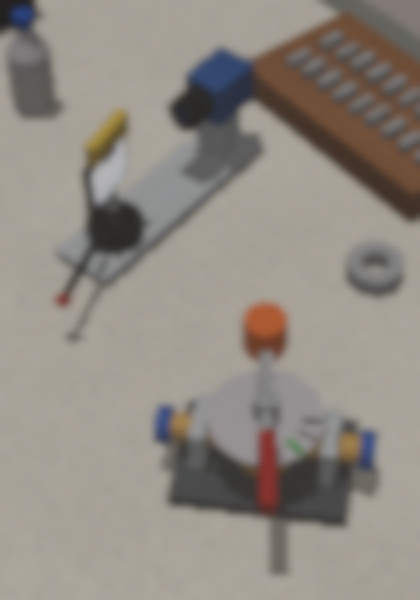

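The crops show the valve: grip centroid at scene px (194,224), marker at (246,204). They also show the mirror bar at (296,131) and the needle tip at (250,154). The derived lengths (grip–marker 148 mm, needle 131 mm) match the sizes given. Moving above the lever.

Emit:
drive_tool --increments '[[[13.7,-34.1,0],[0,0,-5.4],1],[[13.7,-34.1,0],[0,0,-5.4],1],[[13.7,-34.1,0],[0,0,-5.4],1],[[13.7,-34.1,0],[0,0,-5.4],1],[[13.7,-34.1,0],[0,0,-5.4],1],[[13.7,-34.1,0],[0,0,-5.4],1],[[13.7,-34.1,0],[0,0,-5.4],1],[[13.7,-34.1,0],[0,0,-5.4],1]]'

```text
clock: 2.17
eef_pos: [0.2943, 0.1904, 0.2316]
tool_rot: [0.538, 0.843, 0.0, 0.0]
ft_force: [2.0, -0.1, -0.2]
grip_width: 0.085
grasp_force: 0.0
```

Emit:
drive_tool --increments '[[[13.7,-34.1,0],[0,0,-5.4],1],[[13.7,-34.1,0],[0,0,-5.4],1],[[13.7,-34.1,0],[0,0,-5.4],1],[[13.7,-34.1,0],[0,0,-5.4],1],[[13.7,-34.1,0],[0,0,-5.4],1],[[13.7,-34.1,0],[0,0,-5.4],1],[[13.7,-34.1,0],[0,0,-5.4],1],[[13.7,-34.1,0],[0,0,-5.4],1]]'

```text
clock: 2.83
eef_pos: [0.404, -0.0829, 0.2316]
tool_rot: [0.811, 0.585, 0.0, 0.0]
ft_force: [0.7, 1.3, 0.7]
grip_width: 0.0855
grasp_force: 0.0
```

Emit:
drive_tool --increments '[[[13.7,-34.1,0],[0,0,-5.4],1],[[13.7,-34.1,0],[0,0,-5.4],1],[[13.7,-34.1,0],[0,0,-5.4],1],[[13.7,-34.1,0],[0,0,-5.4],1],[[0,0,0],[0,0,0],1],[[0,0,0],[0,0,0],1]]'

```text
clock: 3.33
eef_pos: [0.4585, -0.2188, 0.2305]
tool_rot: [0.906, 0.424, -0.0, -0.001]
ft_force: [0.6, 0.2, 0.5]
grip_width: 0.0855
grasp_force: 0.0
```

```bash
cat >> h.py <<'E'
from scipy.spatial.transform import Rotation as Ro
def st():
    o=get_obs();R=Ro.from_quat(o["tool_rot"]).as_matrix()
    print("t",o["clock"],"tcp",o["eef_pos"],"yaw_y",np.degrees(np.arctan2(R[1,1],R[0,1])),"z",R[:,2],"q",o["joint_pos"],"F",o["ft_force"],"w",o["grip_width"],o["grasp_force"]);return o
E
python3 - <<'E'
from h import *
np.set_printoptions(precision=3,suppress=True)
st()
p=camera("wrist");save(p,"w1.png")
s=np.array([.512,-.152]);a=np.radians(-129.3);d=np.array([np.cos(a),np.sin(a)])
for r,z in((0,.1),(.035,.107),(.085,.107),(.110,.107)): print(r,proj(p,np.r_[s+r*d,z]))
E
```

```text
t 3.3333 tcp [ 0.459 -0.219  0.23 ] yaw_y -39.78902916583392 z [-0.001  0.001 -1.   ] q [-0.445  0.258  0.026  1.34   0.     1.82 ] F [0.567 0.168 0.538] w 0.08553938436149855 0.0
0 [252.273  90.562]
0.035 [252.567 128.743]
0.085 [253.034 179.038]
0.11 [253.25  202.287]
```

View pics/w1.png

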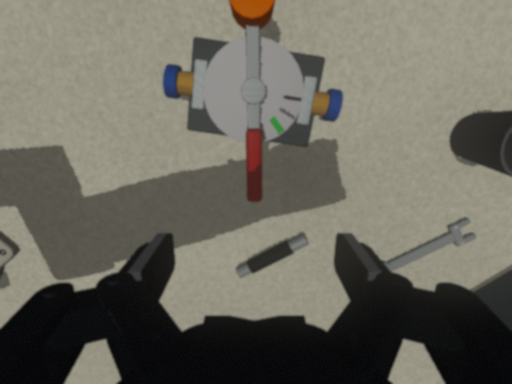

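Emit:
drive_tool --increments '[[[0,0,-35],[0,0,0],1],[[0,0,-35],[0,0,0],1],[[0,0,-35],[0,0,0],1],[[0,0,-30],[0,0,0],1],[[0,0,-15],[0,0,0],1],[[0,0,0],[0,0,0],1]]'

```text
clock: 3.88
eef_pos: [0.4549, -0.2141, 0.0778]
tool_rot: [0.904, 0.427, -0.003, -0.003]
ft_force: [-1.2, 0.9, -0.4]
grip_width: 0.0853
grasp_force: 0.0
```

Emit:
drive_tool --increments '[[[0,0,0],[0,0,0],0.1],[[0,0,0],[0,0,0],0.1],[[0,0,0],[0,0,0],0.1],[[0,0,0],[0,0,0],0.1],[[0,0,0],[0,0,0],0.1],[[0,0,0],[0,0,0],0.1]]'

```text
clock: 4.38
eef_pos: [0.4591, -0.2176, 0.0825]
tool_rot: [0.905, 0.426, 0.001, 0.001]
ft_force: [-1.7, 0.7, 3.1]
grip_width: 0.0148
grasp_force: 58.4
```

```bash
python3 - <<'E'
from h import *
np.set_printoptions(precision=3,suppress=True)
o=st()
s=np.array([.512,-.152])
a=np.arctan2(*(o["eef_pos"][:2]-s)[::-1]);r=.087;print(np.degrees(a),np.linalg.norm(o["eef_pos"][:2]-s))
P=[s+r*np.array([np.cos(t),np.sin(t)]) for t in np.radians(-129.3+36.5/8*np.arange(9))]
print(np.diff(P,axis=0)*1000, P[-1])
E
```

```text
t 4.3833 tcp [ 0.459 -0.218  0.082] yaw_y -39.635003215440626 z [ 0.002 -0.001 -1.   ] q [-0.443  0.371 -0.225  0.973  0.     1.82 ] F [-1.669  0.747  3.135] w 0.014846724619034565 58.42759609222412
-128.92134307623493 0.08426829189536278
[[ 5.53  -4.17 ]
 [ 5.844 -3.717]
 [ 6.121 -3.24 ]
 [ 6.36  -2.743]
 [ 6.558 -2.228]
 [ 6.714 -1.7  ]
 [ 6.828 -1.16 ]
 [ 6.899 -0.613]] [ 0.508 -0.239]
```

Emit:
drive_tool --increments '[[[5.4,-4.0,0],[0,0,4.55],0.1],[[5.7,-3.6,0],[0,0,4.55],0.1],[[5.9,-3.1,0],[0,0,4.55],0.1],[[6.2,-2.7,0],[0,0,4.55],0.1],[[6.4,-2.2,0],[0,0,4.55],0.1],[[6.5,-1.6,0],[0,0,4.55],0.1],[[6.6,-1.1,0],[0,0,4.55],0.1],[[6.7,-0.6,0],[0,0,4.55],0.1]]'

```text
clock: 5.05
eef_pos: [0.5084, -0.2366, 0.0825]
tool_rot: [0.726, 0.688, 0.0, 0.001]
ft_force: [-1.4, 1.2, 4.7]
grip_width: 0.015
grasp_force: 59.0
```

Emit:
drive_tool --increments '[[[0,0,0],[0,0,0],0.1],[[0,0,0],[0,0,0],0.1],[[0,0,0],[0,0,0],0.1]]'

```text
clock: 5.3
eef_pos: [0.5086, -0.2366, 0.0825]
tool_rot: [0.727, 0.687, 0.0, 0.001]
ft_force: [-0.4, -1.0, 4.5]
grip_width: 0.0152
grasp_force: 59.2
```

```bash
python3 - <<'E'
from h import *
np.set_printoptions(precision=3,suppress=True)
o=st();s=np.array([.512,-.152])
a=np.arctan2(*(o["eef_pos"][:2]-s)[::-1]);print(np.degrees(a),np.linalg.norm(o["eef_pos"][:2]-s))
p=camera("wrist");save(p,"w2.png")
E
```

```text
t 5.3 tcp [ 0.509 -0.237  0.083] yaw_y -3.2712336716374497 z [ 0.002 -0.001 -1.   ] q [-0.435  0.463 -0.078  1.028 -0.     1.193] F [-0.423 -0.961  4.514] w 0.015195687153181354 59.20959770679474
-92.32350260364932 0.08462490208604416
```

View pics/w2.png

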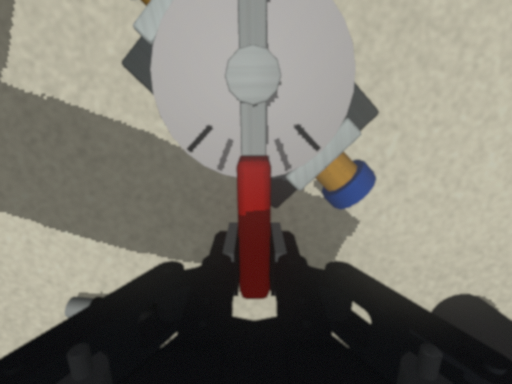

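The lever at column 254 hides the green tick. The closed and open ticks, at (201,137) and (307,137), sit evenly on either side of it, so the valve is half open. Releasing and lifting.

Emit:
drive_tool --increments '[[[0,0,0],[0,0,0],1],[[0,0,0],[0,0,0],1],[[0,0,0],[0,0,0],1],[[0,0,0],[0,0,0],1],[[0,0,0],[0,0,0],1],[[0,0,20],[0,0,0],1],[[0,0,35],[0,0,0],1],[[0,0,35],[0,0,0],1]]'

```text
clock: 6.02
eef_pos: [0.5064, -0.2355, 0.1707]
tool_rot: [0.727, 0.687, -0.001, -0.002]
ft_force: [1.3, -0.4, 0.1]
grip_width: 0.0855
grasp_force: 0.0
```

Emit:
drive_tool --increments '[[[0,0,35],[0,0,0],1],[[0,0,35],[0,0,0],1],[[0,0,0],[0,0,0],1],[[0,0,0],[0,0,0],1]]'

```text
clock: 6.35
eef_pos: [0.5093, -0.2368, 0.2441]
tool_rot: [0.727, 0.687, 0.001, 0.003]
ft_force: [-0.7, -0.5, -1.0]
grip_width: 0.0853
grasp_force: 0.0
```

```bash
python3 - <<'E'
from h import *
np.set_printoptions(precision=3,suppress=True)
o=st()
p=camera("wrist");q=camera("scene");s=camera("side")
u,v=mask(p,"orange",(0,0,512,384));
if len(u): print(len(u),ray(p,u.mean(),v.mean(),.118),u.min(),u.max(),v.min(),v.max())
ob=[]
for c,b in((q,(225,190,270,225)),(s,(240,190,285,215))):
    u,v=mask(c,"orange",b);print(len(u))
    if len(u):ob.append((c,(u.mean(),v.mean())));print(ray(c,u.mean(),v.mean(),.112))
if len(ob)==2: print(tri(ob))
E
```

```text
t 6.35 tcp [ 0.509 -0.237  0.244] yaw_y -3.25264497471032 z [ 0.006 -0.003 -1.   ] q [-0.435  0.355  0.196  1.405  0.     1.192] F [-0.664 -0.542 -1.007] w 0.08532641027152586 0.0
821 [ 0.515 -0.086  0.118] 229 272 0 23
92
[ 0.518 -0.079  0.112]
46
[ 0.516 -0.077  0.112]
[ 0.517 -0.077  0.109]
```

Emit:
drive_tool --increments '[[[5.2,33.4,0],[0,0,-5.2],1],[[5.2,33.4,0],[0,0,-5.2],1],[[5.2,33.4,0],[0,0,-5.2],1],[[5.2,33.4,0],[0,0,-5.2],1],[[5.2,33.4,0],[0,0,-5.2],1],[[5.2,33.4,0],[0,0,-5.2],1],[[5.2,33.4,0],[0,0,-5.2],1],[[5.2,33.4,0],[0,0,-5.2],1]]'

```text
clock: 7.17
eef_pos: [0.5483, 0.0326, 0.2391]
tool_rot: [0.924, 0.382, -0.002, -0.001]
ft_force: [0.6, 1.1, -0.1]
grip_width: 0.0854
grasp_force: 0.0
```

Emit:
drive_tool --increments '[[[5.2,33.4,0],[0,0,-5.2],1],[[5.2,33.4,0],[0,0,-5.2],1],[[5.2,33.4,0],[0,0,-5.2],1],[[5.2,33.4,0],[0,0,-5.2],1],[[0,0,0],[0,0,0],1],[[0,0,0],[0,0,0],1]]'

```text
clock: 7.67
eef_pos: [0.5691, 0.1663, 0.2386]
tool_rot: [0.977, 0.213, -0.002, 0.0]
ft_force: [-0.4, 0.0, 0.8]
grip_width: 0.0854
grasp_force: 0.0
```

```bash
python3 - <<'E'
from h import *
np.set_printoptions(precision=3,suppress=True)
st()
p=camera("wrist");save(p,"w3.png")
m=np.array([.572,.164])
u,v=mask(p,"yellow",(0,0,512,384));print(len(u),ray(p,u.mean(),v.mean(),.161),u.min(),u.max(),v.min(),v.max())
c,(w,h),a=cv2.minAreaRect(np.c_[u,v].astype(np.float32));print(c,w,h,a)
bx=cv2.boxPoints((c,(w,h),a));print(np.array([ray(p,*x,.161) for x in bx]))
E
```

```text
t 7.6667 tcp [0.569 0.166 0.239] yaw_y -65.40613706913003 z [-0.004 -0.002 -1.   ] q [ 0.284  0.431  0.294  1.439 -0.     2.997] F [-0.383  0.05   0.84 ] w 0.0854272013381829 0.0
1029 [0.576 0.142 0.161] 253 503 155 283
(366.73779296875, 242.44073486328125) 277.72222900390625 66.3233642578125 26.16508674621582
[[ 0.545  0.18   0.161]
 [ 0.603  0.179  0.161]
 [ 0.596 -0.082  0.161]
 [ 0.528 -0.101  0.161]]
```

View pics/w3.png

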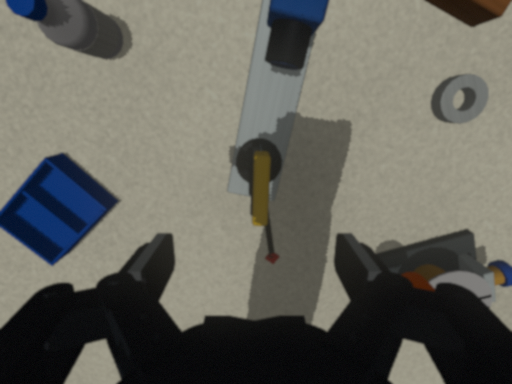

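```bash
python3 - <<'E'
from h import *
np.set_printoptions(precision=3,suppress=True)
st()
p=camera("wrist")
u,v=mask(p,"yellow",(235,135,285,240));c,(w,h),a=cv2.minAreaRect(np.c_[u,v].astype(np.float32));print(c,w,h,a,len(u))
bx=cv2.boxPoints((c,(w,h),a));P=np.array([ray(p,*x,.161) for x in bx]);print(P,P.mean(0))
e=P[1]-P[0];f=P[2]-P[1];l=e if np.linalg.norm(e)>np.linalg.norm(f) else f
print("len",np.linalg.norm(e),np.linalg.norm(f),"ang",np.degrees(np.arctan2(l[1],l[0])))
u,v=mask(p,"red",(255,245,290,275))
if len(u):
    t=ray(p,u.mean(),v.mean(),.051);d=t[:2]-P.mean(0)[:2];print("tip",u.mean(),v.mean(),t,np.linalg.norm(d),np.degrees(np.arctan2(d[1],d[0])))
E
```

```text
t 7.7167 tcp [0.569 0.165 0.239] yaw_y -65.51203469784653 z [-0.004 -0.002 -1.   ] q [ 0.282  0.43   0.294  1.439 -0.     2.996] F [-0.05  -0.661 -0.048] w 0.0851147149533658 0.0
(258.9640197753906, 189.052001953125) 15.050315856933594 70.05940246582031 1.005086064338684 937
[[0.542 0.155 0.161]
 [0.6   0.18  0.161]
 [0.604 0.169 0.161]
 [0.548 0.143 0.161]] [0.573 0.162 0.161]
len 0.06244648710018044 0.012315384537262889 ang 23.40509967527003
tip 272.6666666666667 258.3333333333333 [0.461 0.087 0.051] 0.1347628808786956 -146.34117065131332
```

Emit:
drive_tool --increments '[[[3,-2,-30],[0,0,0],1],[[0,0,-30],[0,0,0],1],[[0,0,-30],[0,0,0],1],[[0,0,-15],[0,0,0],1],[[0,0,0],[0,0,0],1],[[0,0,0],[0,0,0],1]]'

```text
clock: 8.27
eef_pos: [0.5724, 0.1609, 0.1354]
tool_rot: [0.978, 0.21, -0.001, 0.0]
ft_force: [-0.0, -0.1, 0.2]
grip_width: 0.0852
grasp_force: 0.0
```

Emit:
drive_tool --increments '[[[0,0,0],[0,0,0],0.05],[[0,0,0],[0,0,0],0.05],[[0,0,0],[0,0,0],0.05],[[0,0,0],[0,0,0],0.05],[[0,0,0],[0,0,0],0.05],[[0,0,0],[0,0,0],0.05]]'

```text
clock: 8.77
eef_pos: [0.574, 0.1625, 0.1374]
tool_rot: [0.978, 0.211, 0.001, 0.0]
ft_force: [0.7, -5.4, 8.6]
grip_width: 0.0129
grasp_force: 66.3
```

```bash
python3 - <<'E'
from h import *
np.set_printoptions(precision=3,suppress=True)
o=st()
for n,b in(("scene",(240,145,265,170)),("side",(200,180,220,200))):
    p=camera(n);u,v=mask(p,"red",b);print(n,len(u))
    if len(u):
        t=ray(p,u.mean(),v.mean(),.051);d=t[:2]-[.573,.163];print(t,np.linalg.norm(d),np.degrees(np.arctan2(d[1],d[0])))
E
```

```text
t 8.7667 tcp [0.574 0.162 0.137] yaw_y -65.65233856479453 z [ 0.002 -0.    -1.   ] q [ 0.276  0.482  0.107  1.194 -0.001  2.993] F [ 0.654 -5.429  8.647] w 0.012924413704991514 66.26551099587232
scene 0
side 0
```

Emit:
drive_tool --increments '[[[0,0,0],[0,0,3],0.05],[[0,0,0],[0,0,4],0.05],[[0,0,0],[0,0,4],0.05],[[0,0,0],[0,0,4],0.05],[[0,0,0],[0,0,4],0.05],[[0,0,0],[0,0,2.3],0.05],[[0,0,0],[0,0,0],0.05],[[0,0,0],[0,0,0],0.05]]'

```text
clock: 9.53
eef_pos: [0.5738, 0.1628, 0.1374]
tool_rot: [0.922, 0.388, 0.001, 0.0]
ft_force: [0.6, -1.4, 4.9]
grip_width: 0.0127
grasp_force: 67.4
```

```bash
python3 - <<'E'
from h import *
np.set_printoptions(precision=3,suppress=True)
o=st()
m=np.array([.573,.163]);ims=[]
for n in("scene","side","wrist"):
    p=camera(n);a=np.radians(-103.4);t=np.r_[m+.128*np.array([np.cos(a),np.sin(a)]),.051];e=proj(p,t);print(n,"expect tip",e)
    l,tp=int(e[0])-15,int(e[1])-15
    u,v=mask(p,"red",(max(l,0),max(tp,0),l+30,tp+30))
    if len(u):
        t=ray(p,u.mean(),v.mean(),.051);d=t[:2]-m;print(len(u),u.mean(),v.mean(),t,np.linalg.norm(d),np.degrees(np.arctan2(d[1],d[0])))
    if n!="wrist": 
        x,y=map(int,proj(p,[.545,.04,.08]));c=p["image"][y-60:y+60,x-50:x+50,::-1];ims.append(cv2.resize(c,None,fx=4,fy=4,interpolation=cv2.INTER_CUBIC))
cv2.imwrite("pics/m1.png",np.hstack(ims))
E
```

```text
t 9.5333 tcp [0.574 0.163 0.137] yaw_y -44.34863943705964 z [ 0.002  0.001 -1.   ] q [0.276 0.482 0.107 1.195 0.    2.621] F [ 0.574 -1.412  4.928] w 0.012699095135315846 67.4025590729434
scene expect tip [264.598 177.614]
17 265.11764705882354 179.23529411764707 [0.547 0.034 0.051] 0.13108643266108172 -101.25127288311242
side expect tip [235.404 192.565]
wrist expect tip [318.815 296.073]
```

View pics/m1.png

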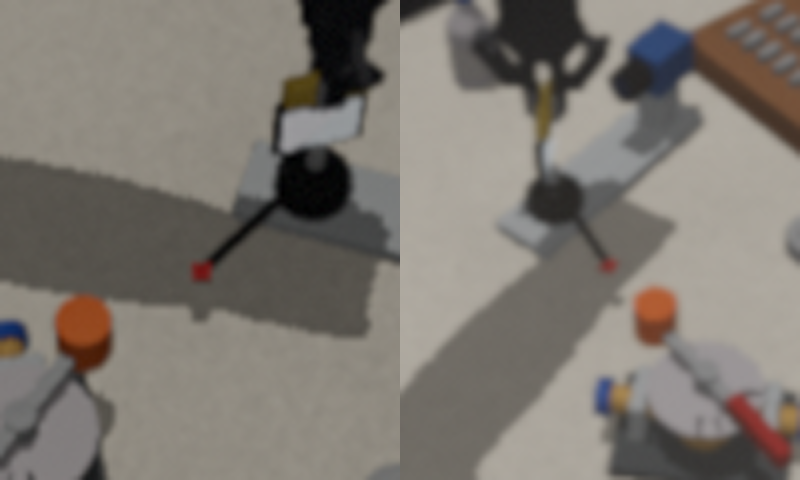

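```bash
python3 - <<'E'
from h import *
np.set_printoptions(precision=3,suppress=True)
m=np.array([.573,.163]);ob=[]
for n in("scene","side"):
    p=camera(n);e=proj(p,[.545,.036,.051]).round().astype(int)
    i=p["image"].astype(float);w=np.clip(i[...,0]-1.6*np.maximum(i[...,1],i[...,2]),0,None)
    k=np.zeros_like(w);k[e[1]-6:e[1]+8,e[0]-7:e[0]+8]=1;w*=k
    vv,uu=np.mgrid[:384,:512];x=np.array([(w*uu).sum(),(w*vv).sum()])/w.sum();t=ray(p,*x,.051);d=t[:2]-m
    ob.append((p,x));print(n,e,x,t,np.linalg.norm(d),np.degrees(np.arctan2(d[1],d[0])))
t=tri(ob);d=t[:2]-m;print(t,np.degrees(np.arctan2(d[1],d[0])))
E
```

```text
scene [265 178] [264.84  179.518] [0.547 0.033 0.051] 0.13236009696893516 -101.23529457066385
side [236 193] [236.749 192.988] [0.546 0.033 0.051] 0.13230388822689215 -101.75860156360686
[0.547 0.034 0.05 ] -101.51492494054048
```

The needle tip (scene px (265,179.5)) points about 2° past the marker bearing, so I'm trimming the mirror by -0.7°.

Emit:
drive_tool --increments '[[[0,0,0],[0,0,-0.7],0.05],[[0,0,0],[0,0,0],0.05],[[0,0,0],[0,0,0],0.05],[[0,0,0],[0,0,0],0.05],[[0,0,0],[0,0,0],0.05],[[0,0,0],[0,0,0],0.05],[[0,0,0],[0,0,0],0.05],[[0,0,0],[0,0,0],0.05]]'

```text
clock: 10.45
eef_pos: [0.5738, 0.1627, 0.1374]
tool_rot: [0.924, 0.382, 0.001, 0.0]
ft_force: [-0.5, -0.4, 5.1]
grip_width: 0.0128
grasp_force: 67.4
```

```bash
python3 - <<'E'
from h import *
st();print(job_done())
E
```

```text
t 10.45 tcp [0.57379325 0.1627263  0.13739168] yaw_y -45.058437922743984 z [ 1.69171570e-03  5.61150038e-04 -9.99998412e-01] q [2.76301608e-01 4.81517464e-01 1.07328027e-01 1.19482626e+00
 7.83671021e-05 2.63351547e+00] F [-0.48659964 -0.43156076  5.14603595] w 0.012770589743579898 67.40381743409671
the job is handed in; nothing more can be done
None
```

The job is handed in (no verdict shown): the valve was set half open and released, and the arm is holding the mirror still, with its sight line measured about 8 mm from the marker's axis before a final 0.7° trim towards it (not re-measured).

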